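# Put the mixed-up coin cups back into their own holders

### The arm

A 6-joint arm with a two-finger parallel gripper is mounted at the origin on the work surface. World frame = base frame: x ahead of the robot, y to its left, z up, the work surface at z = 0. Lengths are in m, angles in rad, forces in N, time in s.
With the tool pointing down it reaches from about 0.425 to 0.95 m from the base axis. Payload 3.5 kg.
Tool frame: the origin (TCP) lies midway between the tips of the shut fingers; the grasp point (between the pads) lies 19 mm behind it; z points along the fingers, y is the line along which they close (so a half turn about z gives the same grasp; the last joint's range is limited). The gripper opens to 85 mm and grips with 20 to 120 N. Pads are 22 mm wide; open, the fingers measure 114 mm over their backs; the gripper's body (76 mm by 85 mm) begins 54 mm behind the grasp point. The pads swing forward as they close: fully open they stand 13 mm farther back than shut.
Start: joints at [-1.378, 0.286, 1.577, -0, 1.279, -0.15], TCP at [0.227, -0.636, 0.231] pointing down, gripper open.
Joint ranges: [-2.77, 2.77], [-0.9, 2.22], [0.21, 2.48], [-1.53, 4.67], [0.24, 2.81], [-2.84, 2.84]. Speed limits (rad/s): [2.79, 2.79, 3.14, 3.14, 3.14, 3.14].

### API

Orientations are given as a unit quaternion [x, y, z, w].
In Python, from plant import get_state, read_camera, ctrl gives the robot as it stands.
- The arm moves only by the shell command python3 -m crank 'ROWS' [FORCE]. ROWS is JSON, a list of rows, each a list of 3 entries, a list of its own where there are three numbers: the shift along the tool's x, y, z in mm, then the turn about the tool's z in degrees, then the closure in counts, from 0 (fully open) to 255 (shut). In form: [[[tx, ty, tz], yaw, claw], ...]. A call has 1 to 10 rows; each row is the pose to reach, as a shift and turn from the pose commanded when the call began, along the tool's axes at that moment; what a row does not reach only later rows make up. A row lasts 1/10 s, in which the tool goes at most 50 mm and 8.59 degrees, less where a joint would pass 70% of its speed; a pose out of reach is approached as far as the arm can. A call with a gripper value outside its range is refused whole. The fingers move at their own pace and stop on an object; FORCE is the grip in N (left out, the last holds). Time passes only in rows, so rows that repeat a pose let the fingers close. It gives the time, the measured TCP pose, the force, the opening and the grip force at its end, in the units of the state.
- get_state(): the state, without advancing time (a new reading comes with each control period).
- read_camera(name): name is "scene" or "top" or "wrist"; returns a dict with "frame" (420x560x3 uint8, blue, green, red), "range_z" (420x560 float32, m along the optical axis (not along the pixel's ray), 0 where there is no reading), "vfov" (degrees; the focal length in pixels is half the picture's height over the tangent of half this angle, whatever the lens; pixels are square), "cx", "cy" (the principal point, pixels), "k1" (the pictures are not rectified: a ray, as slopes to the right and down, at radius r is drawn at 1 + k1 r^2 times it, then the intrinsics apply), "origin" and "orientation" of the camera in the world. Camera axes: x right, y down, z forward; pixel columns grow to the right and rows downward; lengths in m; the calibration is good to about 2 mm. A picture is of the moment at which its call begins.
- ctrl.sign_off(): hands the job in; it is judged then, once.
The state is a dict: "time": time; "qpos": joint angles; "dq": joint speeds; "joint_efforts": joint torques, N m; "eef_pos": TCP position; "tcp_rot": TCP orientation; "contact_force": force on the tool from outside, world axes, zero at the start; "wrist_torque": the same for the moment, N m; "opening": opening from 0.0 (shut) to 1.0 (fully open); "finger_force": force on a finger pad.
Only numpy, scipy, OpenCV 4.12 (cv2) and the standard library are available. Lean on these libraries where they do the work, as an engineer would, in place of code of your own. Each camera call takes 0.05 s, during which the arm holds its last target. There are 200 camera calls.

### The job

The three coin cups stand in one another's holders: put every cup into the holder whose tab has its colour and its kind of coin, parking one of them in the spare holder (grey tab) on the way. Keep the cups upright and set them down rather than dropping them, so that no coin spills, each standing flat inside the holder's rim and let go. Leave the stamp, the receipt roll and the sweets jar where they are.

Things in the scene. Friction and masses are not known exactly. Their poses are not given: they have to be found in the camera images.
- cup_copper: round straight-sided red plastic coin cup, outside diameter 56 mm, 60 mm high, about 0.25 kg, filled to the brim with copper-brown coins that stay put (no room for a finger inside: grip it across its outside). Loose. Origin at the centre of its underside, z up. It starts upright in a holder.
- cup_gold: round straight-sided green plastic coin cup, outside diameter 56 mm, 60 mm high, about 0.25 kg, filled to the brim with brass-yellow coins that stay put (no room for a finger inside: grip it across its outside). Loose. Origin at the centre of its underside, z up. It starts upright in a holder.
- cup_silver: round straight-sided blue plastic coin cup, outside diameter 56 mm, 60 mm high, about 0.25 kg, filled to the brim with silver-white coins that stay put (no room for a finger inside: grip it across its outside). Loose. Origin at the centre of its underside, z up. It starts upright in a holder.
- holder_copper: holder of the copper cup: fixed black square tray, 88 x 88 mm outside: floor 6 mm above the counter, low rim 4 mm wide whose top is 12 mm above the counter, leaving a flat 80 x 80 mm inside; a 44 x 60 mm tab, 5 mm high, sticks out of its -x side (tab centre 66 mm from the tray's centre); the tab is red and shows one copper-brown coin. Origin at the centre of the square tray, on the counter (z = 0), z up.
- holder_gold: holder of the gold cup: fixed black square tray, 88 x 88 mm outside: floor 6 mm above the counter, low rim 4 mm wide whose top is 12 mm above the counter, leaving a flat 80 x 80 mm inside; a 44 x 60 mm tab, 5 mm high, sticks out of its -x side (tab centre 66 mm from the tray's centre); the tab is green and shows one brass-yellow coin. Origin at the centre of the square tray, on the counter (z = 0), z up.
- holder_silver: holder of the silver cup: fixed black square tray, 88 x 88 mm outside: floor 6 mm above the counter, low rim 4 mm wide whose top is 12 mm above the counter, leaving a flat 80 x 80 mm inside; a 44 x 60 mm tab, 5 mm high, sticks out of its -x side (tab centre 66 mm from the tray's centre); the tab is blue and shows one silver-white coin. Origin at the centre of the square tray, on the counter (z = 0), z up.
- holder_spare: spare holder, empty at the start: fixed black square tray, 88 x 88 mm outside: floor 6 mm above the counter, low rim 4 mm wide whose top is 12 mm above the counter, leaving a flat 80 x 80 mm inside; a 44 x 60 mm tab, 5 mm high, sticks out of its -x side (tab centre 66 mm from the tray's centre); the tab is plain grey without a coin. Origin at the centre of the square tray, on the counter, z up.
- stamp: bystander: loose black and grey office hand stamp, 70 x 40 x 70 mm high. Origin at the centre of its underside. Not to be disturbed.
- receipt_roll: bystander: loose white receipt-paper roll standing on end, diameter 60 mm, 57 mm high. Origin at the centre of its underside. Not to be disturbed.
- sweets_jar: bystander: loose glass jar of brown sweets with a metal lid, diameter 110 mm, 142 mm high. Origin at the centre of its underside. Not to be disturbed.
Mind the look-alikes: they are no part of the job. What is shaped like the holder_spare but pink is not meant.

How it is judged:
On the way:
1. one of the cups stands flat in the spare holder, let go (((horizontal distance between cup_copper and holder_spare below 0.018 m and z of cup_copper in the frame of holder_spare between 0.003 and 0.009 m and angle between cup_copper's own z axis and vertical below 0.08 rad and contact force between cup_copper and the fingers below 0.1 N) or (horizontal distance between cup_gold and holder_spare below 0.018 m and z of cup_gold in the frame of holder_spare between 0.003 and 0.009 m and angle between cup_gold's own z axis and vertical below 0.08 rad and contact force between cup_gold and the fingers below 0.1 N) or (horizontal distance between cup_silver and holder_spare below 0.018 m and z of cup_silver in the frame of holder_spare between 0.003 and 0.009 m and angle between cup_silver's own z axis and vertical below 0.08 rad and contact force between cup_silver and the fingers below 0.1 N))), for 0.2 s.
At the end, for the whole second after the job is handed in: Each cup stands at rest and released in the holder of its own colour: within 18 mm of the tray's centre sideways, its underside on the tray floor (3 to 9 mm above the holder's origin), tilted less than 0.08 rad. The spare holder is thus empty again (horizontal distance between cup_copper and holder_copper below 0.018 m and z of cup_copper in the frame of holder_copper between 0.003 and 0.009 m and angle between each of cup_copper, cup_gold, cup_silver's own z axis and vertical below 0.08 rad and linear speed of each of cup_copper, cup_gold, cup_silver below 0.02 m/s and angular speed of each of cup_copper, cup_gold, cup_silver below 0.2 rad/s and horizontal distance between cup_gold and holder_gold below 0.018 m and z of cup_gold in the frame of holder_gold between 0.003 and 0.009 m and horizontal distance between cup_silver and holder_silver below 0.018 m and z of cup_silver in the frame of holder_silver between 0.003 and 0.009 m); the robot touches nothing.
It fails at once if a cup is tipped by more than 0.5 rad (angle between any of cup_copper, cup_gold, cup_silver's own z axis and vertical above 0.5 rad).
It fails at once if a cup is dropped: it falls freely with its underside more than 35 mm above the counter ((height (world z) of cup_copper above 0.035 m and contact force between cup_copper and anything else below 0.01 N) or (height (world z) of cup_gold above 0.035 m and contact force between cup_gold and anything else below 0.01 N) or (height (world z) of cup_silver above 0.035 m and contact force between cup_silver and anything else below 0.01 N)).
It fails at once if the stamp, receipt roll or sweets jar is moved by more than 20 mm or tipped over (distance of any of stamp, receipt_roll, sweets_jar from where it was at the start of the episode above 0.02 m or angle between any of stamp, receipt_roll, sweets_jar's own z axis and vertical above 0.3 rad).
It also fails if it takes over 99 s, if anything falls off the work surface, if the arm or the gripper's body presses on something with over 40 N, if the wrist force passes 120 N, or if a joint passes its speed limit or range.

## Working session

There is one attempt and no reset: what is moved stays moved. The work goes in short steps, Python scripts to look and compute and a shell command to move; the robot and the scene stay as the last step left them, time stands still between calls to the robot, and variables do not carry over. Pictures are saved under pics/ and viewed, at most 14 in all, crops included, and the job is handed in when it is done.

```bash
mkdir -p pics; ls; cat > h.py <<'E'
import numpy as np, cv2
from scipy.spatial.transform import Rotation as R
from plant import get_state, read_camera, ctrl
def K(c):
    f=c["frame"].shape[0]/2/np.tan(np.radians(c["vfov"])/2)
    return np.array([[f,0,c["cx"]],[0,f,c["cy"]],[0,0,1.]])
def ray(c,uv):
    uv=np.asarray(uv,float).reshape(-1,1,2)
    p=cv2.undistortPoints(uv,K(c),np.array([c["k1"],0,0,0.]))[:,0]
    # cv2 distortion model: x_d=x(1+k1 r^2), same as described
    d=np.c_[p,np.ones(len(p))]
    return d@R.from_quat(c["orientation"]).as_matrix().T
def plane(c,uv,z):
    d=ray(c,uv); o=np.array(c["origin"])
    return o+d*((z-o[2])/d[:,2])[:,None]
E
python3 - <<'E'
from h import *
for n in("scene","top","wrist"):
    c=read_camera(n); cv2.imwrite(f"pics/{n}0.png",c["frame"]); print(n,c["origin"],c["orientation"],c["vfov"],c["k1"],c["cx"],c["cy"])
s=get_state();print(s)
E
```

```text
pics
scene [ 1.20258657 -0.50733929  0.71869726] [ 0.78926492  0.44344    -0.21325218 -0.36734911] 54.15149439363317 -0.020026682378500017 278.3441288017951 212.05516918485776
top [ 0.38924251 -0.08987166  1.12292248] [-0.70408446  0.70858444 -0.0305791   0.03518642] 51.17040108566237 0.04583427802700418 276.6776195667803 212.7715596935009
wrist [ 0.29145242 -0.61271646  0.37273239] [ 0.81029846 -0.57047004 -0.07795051  0.10910572] 60.937560122843486 -0.047864886230411324 280.3150668817934 208.90825722517903
{'time': 0.15, 'qpos': array([-1.37801207e+00,  2.86998704e-01,  1.57783268e+00,  1.04063589e-05,
        1.27858473e+00, -1.50007710e-01]), 'dq': array([ 0.00054853, -0.00293444, -0.00397317,  0.00134338,  0.00200072,
       -0.00154387]), 'joint_efforts': array([ 1.51585595e-03, -4.06604254e+01, -2.93139607e+01, -1.23405503e-04,
        3.94513874e-03, -1.28348506e-05]), 'eef_pos': array([ 0.22680748, -0.63522013,  0.23024492]), 'tcp_rot': array([ 9.85347477e-01,  1.70556494e-01, -1.45187056e-05, -9.11626319e-04]), 'contact_force': array([ 0.13216197,  0.19887735, -0.51726483]), 'wrist_torque': array([-0.01347462, -0.03707409, -0.02019842]), 'finger_force': 0.0, 'opening': 1.002283894534567}
```

View pics/top0.png

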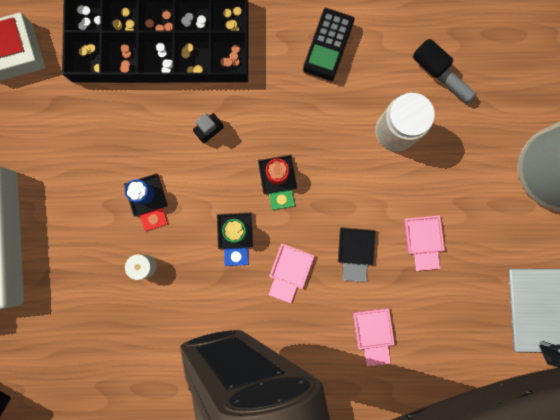

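View pics/scene0.png

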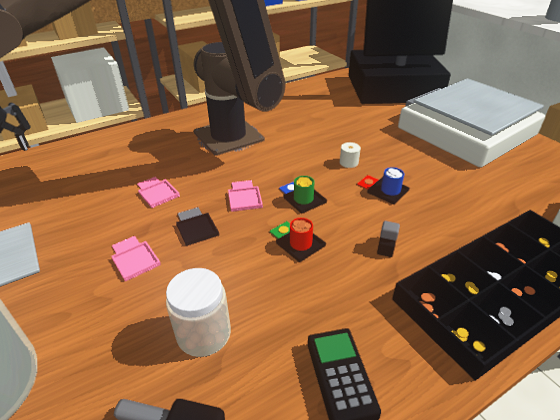

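The top view shows the blue cup at (138,190) in the red-tab holder, the red cup at (277,171) in the green-tab holder and the green cup at (234,231) in the blue-tab holder. The spare with the grey tab is at (357,246). Things that could be taken for the spare are the pink trays at (292,267), (424,237) and (374,330). For the cups, they are the receipt roll (138,267), the stamp (208,127) and the jar (405,120). I choose the black tray with the grey tab at (357,246).

```bash
cat > m.py <<'E'
from h import *
c=read_camera("top"); im=c["frame"]; hsv=cv2.cvtColor(im,cv2.COLOR_BGR2HSV)
b,g,r=[im[...,i].astype(int) for i in range(3)]
M={"blue":(b>g+50)&(b>r+60),"green":(g>r+50)&(g>b+40),"red":(r>g+110)&(r>b+110),"black":(im.max(2)<50),"grey":(abs(b-g)<12)&(abs(r-g)<12)&(g>70)&(g<150)}
for k,m in M.items():
    m=cv2.morphologyEx(m.astype(np.uint8),cv2.MORPH_OPEN,np.ones((2,2))) if k in("grey",) else m.astype(np.uint8)
    cs,_=cv2.findContours(m,cv2.RETR_EXTERNAL,cv2.CHAIN_APPROX_NONE)
    for q in cs:
        (x,y),(w,h),a=cv2.minAreaRect(q)
        if w*h<150 or w*h>2500 or not(90<x<450 and 100<y<300): continue
        z={"black":.012}.get(k,.005)
        P=plane(c,cv2.boxPoints(((x,y),(w,h),a)),z)
        e1,e2=P[1]-P[0],P[2]-P[1]
        e=max([e1,e2,-e1,-e2],key=lambda v:v[0])
        print(k,"px",np.round((x,y,w,h)),"z",z,"ctr",P.mean(0)[:2].round(4),"as cuptop",plane(c,(x,y),.066)[0,:2].round(4),"size",np.round([np.linalg.norm(e1),np.linalg.norm(e2)],3),"yaw",np.degrees(np.arctan2(e[1],e[0])).round(1))
cv2.imwrite("pics/crop1.png",cv2.resize(im[100:300,100:400],None,fx=2.6,fy=2.6,interpolation=cv2.INTER_CUBIC))
for n,p in dict(stamp=(208,127),roll=(138,267),jar=(410,114)).items(): print(n,plane(c,p,{"stamp":.07,"roll":.057,"jar":.142}[n])[0].round(3))
E
python3 m.py
```

```text
blue px [236. 256.  17.  23.] z 0.005 ctr [0.383  0.0222] as cuptop [0.3833 0.0161] size [0.058 0.043] yaw 0.0
blue px [136. 190.  22.  22.] z 0.005 ctr [0.5547 0.2777] as cuptop [0.5456 0.2576] size [0.056 0.057] yaw 1.1
green px [234. 230.  22.  23.] z 0.005 ctr [0.4502 0.0275] as cuptop [0.4469 0.0211] size [0.059 0.056] yaw 0.1
green px [281. 199.  16.  23.] z 0.005 ctr [ 0.5281 -0.0948] as cuptop [ 0.5205 -0.0945] size [0.058 0.041] yaw 8.9
red px [153. 219.  16.  24.] z 0.005 ctr [0.4786 0.2324] as cuptop [0.4737 0.2149] size [0.061 0.042] yaw 19.2
red px [276. 170.  22.  21.] z 0.005 ctr [ 0.6046 -0.0831] as cuptop [ 0.5928 -0.0835] size [0.054 0.058] yaw -0.5
black px [356. 246.  34.  33.] z 0.012 ctr [ 0.4073 -0.2834] as cuptop [ 0.4062 -0.274 ] size [0.084 0.086] yaw -5.2
black px [235. 231.  33.  34.] z 0.012 ctr [0.4486 0.0236] as cuptop [0.4455 0.0181] size [0.085 0.084] yaw 2.5
black px [146. 194.  33.  34.] z 0.012 ctr [0.5421 0.2504] as cuptop [0.5346 0.2339] size [0.087 0.086] yaw 17.3
black px [277. 174.  33.  33.] z 0.012 ctr [ 0.5922 -0.0855] as cuptop [ 0.5822 -0.0858] size [0.084 0.086] yaw 8.8
black px [208. 128.  17.  27.] z 0.012 ctr [0.7142 0.0922] as cuptop [0.6984 0.0834] size [0.07  0.045] yaw -50.3
grey px [355. 273.  24.  17.] z 0.005 ctr [ 0.3405 -0.2804] as cuptop [ 0.3431 -0.2701] size [0.043 0.06 ] yaw -6.1
grey px [206. 124.  14.  14.] z 0.005 ctr [0.7272 0.1003] as cuptop [0.7087 0.0899] size [0.037 0.038] yaw 39.3
stamp [0.7   0.084 0.07 ]
roll [0.36  0.251 0.057]
jar [ 0.704 -0.388  0.142]
```

View pics/crop1.png

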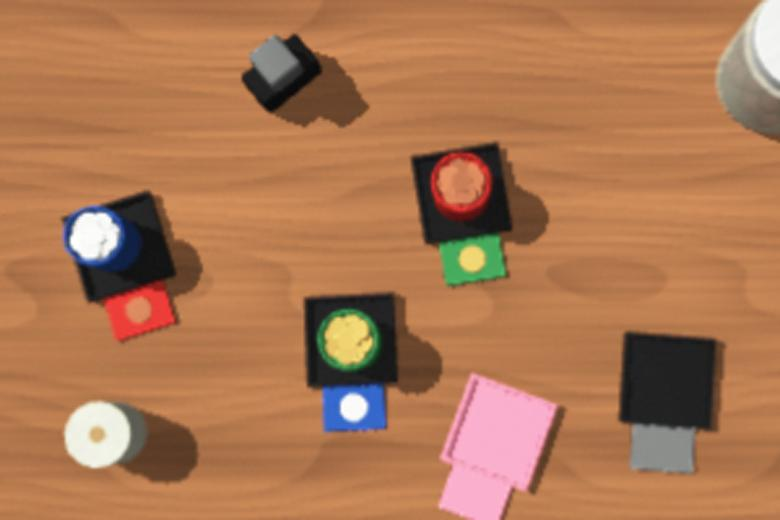

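The crop confirms it: the only black tray with a grey tab is at crop (667,385). The colour and tab pairs match what I read in the top view. I'll park the copper cup first.

```bash
cat > go.py <<'E'
import sys
from h import *
T=dict(copper=(.5415,.252),gold=(.593,-.085),silver=(.449,.023),spare=(.407,-.285),ccup=(.592,-.084),gcup=(.447,.021),scup=(.545,.256))
s=get_state(); A=R.from_quat(s["tcp_rot"])
def to(x,y,z): return (A.inv().apply(np.array([x,y,z])-s["eef_pos"])*1000).round(1)
if __name__=="__main__":
    print("t",s["time"].__round__(2),s["eef_pos"].round(4),"yaw",A.as_euler("zyx",degrees=True).round(1),"f",s["contact_force"].round(1),"ff",s["finger_force"],"open",round(s["opening"],3))
    for n in sys.argv[1:]: print(n,to(*T[n],s["eef_pos"][2]))
E
python3 go.py ccup
python3 -m crank '[[[50,-38,0],0,0],[[95,-70,0],0,0],[[135,-100,0],0,0],[[175,-130,0],0,0],[[215,-160,0],0,0],[[255,-190,0],0,0],[[295,-220,0],0,0],[[335,-250,0],0,0],[[375,-280,0],0,0],[[410,-310,0],0,0]]' 40
python3 go.py ccup
```

```text
t 0.2 [ 0.2268 -0.6353  0.2304] yaw [ -19.6   -0.  -179.9] f [0.8 0.6 0.6] ff 0.0 open 1.0
ccup [ 529.2 -396.5    0.7]
time: 1.2
eef_pos: [0.5024, -0.2161, 0.2314]
tcp_rot: [0.985, 0.17, 0.0, 0.0]
contact_force: [1.2, -0.3, 0.1]
opening: 0.997
finger_force: 0.0
t 1.2 [ 0.5024 -0.2161  0.2314] yaw [-19.6   0.  180. ] f [ 1.2 -0.3  0.1] ff 0.0 open 0.997
ccup [128.8 -94.4   0. ]
```

```bash
python3 -m crank '[[[40,-29,0],0,0],[[80,-58,0],0,0],[[119,-86,0],0,0],[[119,-86,20],0,0],[[119,-86,20],0,0],[[119,-86,20],0,0]]'
python3 go.py ccup
python3 - <<'E'
from h import *
c=read_camera("wrist"); cv2.imwrite("pics/w1.png",c["frame"]); np.save("w1.npy",c,allow_pickle=True)
E
```

```text
time: 1.8
eef_pos: [0.5842, -0.097, 0.2106]
tcp_rot: [0.985, 0.171, -0.001, -0.0]
contact_force: [0.7, -0.2, 0.8]
opening: 1.001
finger_force: 0.0
t 1.8 [ 0.5842 -0.097   0.2106] yaw [-1.96e+01 -1.00e-01 -1.80e+02] f [ 0.7 -0.2  0.8] ff 0.0 open 1.001
ccup [11.8 -9.7 -0. ]
```

View pics/w1.png

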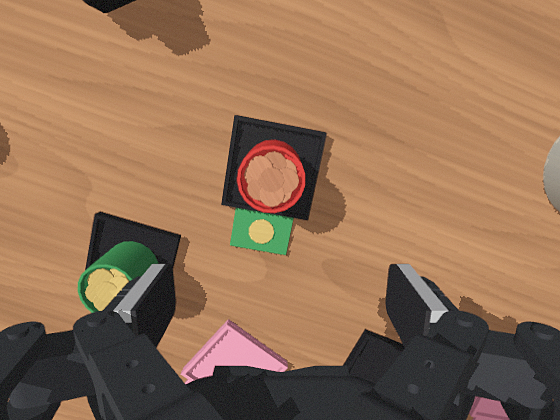

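The wrist view shows the red cup's rim centred at about (271,176) in its tray, and the green cup at about (108,288) behind the left finger. I'll refine the cup's position from this view.

```bash
cat > w.py <<'E'
import sys
from h import *
from go import to,s
def cup(col,shot=None):
    c=read_camera("wrist"); im=c["frame"].astype(int); b,g,r=im[...,0],im[...,1],im[...,2]
    m={"red":(r>g+90)&(r>b+90),"green":(g>r+40)&(g>b+30),"blue":(b>g+40)&(b>r+50)}[col]
    # keep pixels near cup-top height only: project range to world
    Z=c["range_z"]; v,u=np.nonzero(m&(Z>0)); d=ray(c,np.c_[u,v].astype(float)); P=np.array(c["origin"])+d*Z[v,u][:,None]
    P=P[(P[:,2]>.058)&(P[:,2]<.075)][:,:2].astype(np.float32)
    (x,y),rad=cv2.minEnclosingCircle(P)
    print(col,"top centre",round(x,4),round(y,4),"r",round(rad,4),"n",len(P),"shift",to(x,y,s["eef_pos"][2]),"z",s["eef_pos"].round(4))
    if shot: cv2.imwrite(shot,c["frame"])
if __name__=="__main__": cup(*sys.argv[1:])
E
python3 w.py red
```

```text
red top centre 0.5951 -0.0855 r 0.0281 n 1007 shift [14.  -7.9 -0. ] z [ 0.5845 -0.0977  0.2115]
```

```bash
python3 -m crank '[[[14,-8,0],0,0],[[14,-8,40],0,0],[[14,-8,80],0,0],[[14,-8,115],0,0],[[14,-8,145],0,0],[[14,-8,165],0,0],[[14,-8,180],0,0],[[14,-8,185],0,0],[[14,-8,185],0,0],[[14,-8,185],0,0]]'
python3 -m crank '[[[0,0,0],0,255],[[0,0,0],0,255],[[0,0,0],0,255],[[0,0,0],0,255],[[0,0,0],0,255],[[0,0,0],0,255],[[0,0,0],0,255],[[0,0,0],0,255],[[0,0,0],0,255],[[0,0,0],0,255]]' 40
python3 go.py spare
```

```text
time: 2.9
eef_pos: [0.5965, -0.0851, 0.0278]
tcp_rot: [0.985, 0.17, 0.001, 0.001]
contact_force: [0.3, -0.6, 0.1]
opening: 0.998
finger_force: 0.0
time: 3.9
eef_pos: [0.5962, -0.085, 0.0277]
tcp_rot: [0.985, 0.171, 0.001, 0.0]
contact_force: [-1.0, -0.1, 5.4]
opening: 0.641
finger_force: 43.1
t 3.9 [ 0.5962 -0.085   0.0277] yaw [-1.96e+01  1.00e-01  1.80e+02] f [-1.  -0.1  5.4] ff 43.111204504966736 open 0.641
spare [-2.454e+02  1.247e+02 -2.000e-01]
```

```bash
python3 -m crank '[[[0,0,-5],0,255],[[0,0,-15],0,255],[[0,0,-30],0,255],[[0,0,-50],0,255],[[0,0,-75],0,255],[[0,0,-100],0,255],[[0,0,-115],0,255],[[0,0,-120],0,255],[[-15,8,-120],0,255],[[-40,20,-120],0,255]]'
python3 -m crank '[[[-30,15,0],0,255],[[-60,30,0],0,255],[[-90,46,0],0,255],[[-120,61,0],0,255],[[-150,77,0],0,255],[[-175,90,0],0,255],[[-193,99,0],0,255],[[-203,104,0],0,255],[[-205,105,0],0,255],[[-205,105,0],0,255]]'
python3 go.py spare
```

```text
time: 4.9
eef_pos: [0.5634, -0.1169, 0.1452]
tcp_rot: [0.985, 0.172, -0.001, -0.0]
contact_force: [-0.7, -0.6, -3.0]
opening: 0.648
finger_force: 42.8
time: 5.9
eef_pos: [0.4062, -0.2846, 0.1457]
tcp_rot: [0.985, 0.17, -0.0, -0.001]
contact_force: [0.3, -0.2, -2.5]
opening: 0.647
finger_force: 42.9
t 5.9 [ 0.4062 -0.2846  0.1457] yaw [ -19.6   -0.  -179.9] f [ 0.3 -0.2 -2.5] ff 42.86570727825165 open 0.647
spare [ 0.6  0.7 -0. ]
```

```bash
python3 -m crank '[[[0,0,20],0,255],[[0,0,45],0,255],[[0,0,70],0,255],[[0,0,90],0,255],[[0,0,102],0,255],[[0,0,109],0,255],[[0,0,113],0,255],[[0,0,116],0,255],[[0,0,117],0,255],[[0,0,117],0,255]]'
python3 - <<'E'
from h import *
cv2.imwrite("pics/s2.png",read_camera("scene")["frame"][140:300,100:320].repeat(3,0).repeat(3,1))
E
```

```text
time: 6.9
eef_pos: [0.4069, -0.2852, 0.0299]
tcp_rot: [0.985, 0.171, 0.0, 0.0]
contact_force: [0.1, 0.5, -2.3]
opening: 0.647
finger_force: 42.9
```

View pics/s2.png

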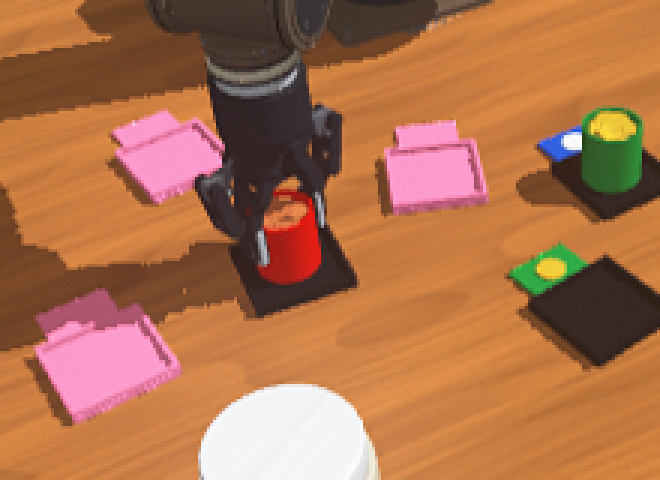

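The scene crop shows the red cup upright over the grey-tab tray at crop (290,235). The wrist force is still −2.3 N, so the cup hasn't landed. I'll lower it slowly until the force goes away.

```bash
python3 -m crank '[[[0,0,1],0,255],[[0,0,2],0,255],[[0,0,2],0,255]]'; python3 -m crank '[[[0,0,1],0,255],[[0,0,1],0,255]]'
```

```text
time: 7.25
eef_pos: [0.4067, -0.2851, 0.0277]
tcp_rot: [0.985, 0.171, 0.0, 0.0]
contact_force: [-0.5, 0.3, -0.0]
opening: 0.644
finger_force: 43.0
time: 7.45
eef_pos: [0.4068, -0.2852, 0.0277]
tcp_rot: [0.985, 0.171, -0.0, -0.0]
contact_force: [-3.1, 2.5, 7.1]
opening: 0.643
finger_force: 43.8
```

Landed. Releasing, then moving up and on to the green cup.

```bash
python3 -m crank '[[[0,0,0],0,180],[[0,0,0],0,90],[[0,0,0],0,0],[[0,0,0],0,0],[[0,0,0],0,0],[[0,0,-10],0,0],[[0,0,-40],0,0],[[0,0,-85],0,0],[[0,0,-130],0,0],[[0,0,-180],0,0]]'
python3 go.py gcup
```

```text
time: 8.45
eef_pos: [0.406, -0.2842, 0.208]
tcp_rot: [0.985, 0.171, -0.0, -0.0]
contact_force: [1.1, -0.5, 0.0]
opening: 0.998
finger_force: 0.0
t 8.45 [ 0.406  -0.2842  0.208 ] yaw [ -19.6   -0.  -180. ] f [ 1.1 -0.5  0. ] ff 0.0 open 0.998
gcup [ 1.412e+02 -2.737e+02  2.000e-01]
```

```bash
python3 -m crank '[[[20,-40,0],0,0],[[42,-82,0],0,0],[[62,-123,0],0,0],[[84,-164,0],0,0],[[105,-204,0],0,0],[[122,-238,0],0,0],[[135,-262,0],0,0],[[141,-274,0],0,0],[[141,-274,0],0,0],[[141,-274,0],0,0]]'
python3 w.py green pics/w2.png
```

```text
time: 9.45
eef_pos: [0.4473, 0.0204, 0.2067]
tcp_rot: [0.985, 0.171, 0.0, 0.0]
contact_force: [0.1, 0.1, 0.5]
opening: 1.002
finger_force: 0.0
green top centre 0.4477 0.0206 r 0.0282 n 1069 shift [ 0.5 -0.   0. ] z [0.4473 0.0204 0.2067]
```

```bash
python3 - <<'E'
from h import *
c=read_camera("top"); im=c["frame"].astype(int); b,g,r=im[...,0],im[...,1],im[...,2]
m=(r>g+110)&(r>b+110); m[:220]=0; m[:,300:][:,100:]=0; v,u=np.nonzero(m)
print(len(u),"centroid",u.mean(),v.mean(),plane(c,(u.mean(),v.mean()),.066)); 
cv2.imwrite("pics/t3.png",c["frame"][100:340,80:480].repeat(2,0).repeat(2,1)[:600,:800])
E
```

```text
333 centroid 277.0570570570571 237.73273273273273 [[ 0.42753496 -0.0838247   0.066     ]]
```

View pics/t3.png

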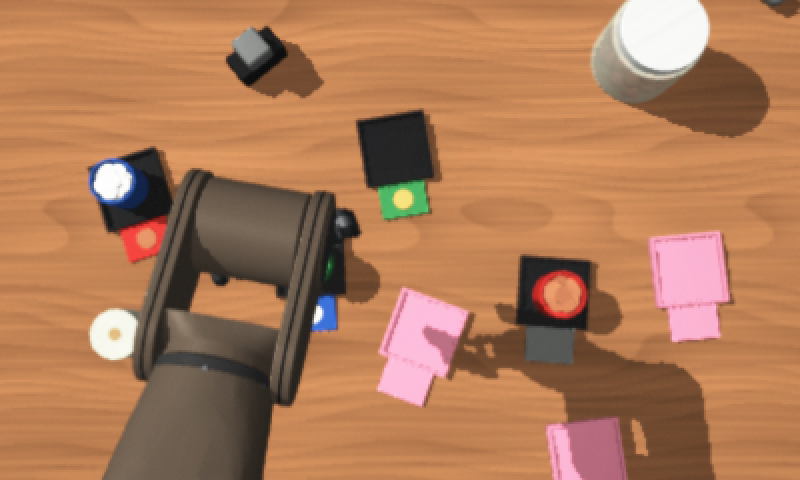

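The red cup stands in the spare tray, its top at crop (561,295). The gold holder is empty, at crop (397,148). I'll grasp the green cup next.

```bash
python3 -m crank '[[[0,0,40],0,0],[[0,0,80],0,0],[[0,0,115],0,0],[[0,0,145],0,0],[[0,0,165],0,0],[[0,0,175],0,0],[[0,0,179],0,0],[[0,0,179],0,100],[[0,0,179],0,255],[[0,0,179],0,255]]' 40
python3 -m crank '[[[0,0,0],0,255],[[0,0,0],0,255],[[0,0,0],0,255],[[0,0,0],0,255],[[0,0,-5],0,255],[[0,0,-15],0,255],[[0,0,-30],0,255],[[0,0,-60],0,255],[[0,0,-95],0,255],[[0,0,-120],0,255]]'
python3 go.py gold
```

```text
time: 10.55
eef_pos: [0.4487, 0.0203, 0.0289]
tcp_rot: [0.985, 0.171, 0.002, 0.001]
contact_force: [-0.1, -1.2, 2.9]
opening: 0.641
finger_force: 42.9
time: 11.55
eef_pos: [0.4473, 0.0207, 0.1494]
tcp_rot: [0.985, 0.171, 0.001, 0.0]
contact_force: [0.7, 0.3, -3.0]
opening: 0.647
finger_force: 43.1
t 11.55 [0.4473 0.0207 0.1494] yaw [-1.97e+01  1.00e-01  1.80e+02] f [ 0.7  0.3 -3. ] ff 43.14996778964996 open 0.647
gold [101.7 148.5   0.2]
```

```bash
python3 -m crank '[[[10,15,0],0,255],[[28,41,0],0,255],[[48,70,0],0,255],[[68,99,0],0,255],[[85,124,0],0,255],[[96,140,0],0,255],[[102,148,0],0,255],[[102,148,0],0,255],[[102,148,25],0,255],[[102,148,55],0,255]]'
python3 -m crank '[[[0,0,25],0,255],[[0,0,45],0,255],[[0,0,54],0,255],[[0,0,59],0,255],[[0,0,62],0,255],[[0,0,64],0,255],[[0,0,64],0,255]]'
python3 go.py gold
```

```text
time: 12.55
eef_pos: [0.5935, -0.084, 0.0936]
tcp_rot: [0.985, 0.171, 0.001, 0.001]
contact_force: [0.3, -0.5, -4.2]
opening: 0.645
finger_force: 43.3
time: 13.25
eef_pos: [0.5936, -0.0846, 0.0292]
tcp_rot: [0.985, 0.171, 0.001, 0.0]
contact_force: [-0.5, 0.2, -2.6]
opening: 0.646
finger_force: 43.3
t 13.25 [ 0.5936 -0.0846  0.0292] yaw [-1.96e+01  1.00e-01  1.80e+02] f [-0.5  0.2 -2.6] ff 43.251115679740906 open 0.646
gold [-0.7  0.2 -0. ]
```

```bash
python3 -m crank '[[[0,0,1],0,255],[[0,0,2],0,255],[[0,0,2],0,255]]'; python3 go.py scup
```

```text
time: 13.55
eef_pos: [0.5938, -0.0847, 0.0289]
tcp_rot: [0.985, 0.171, 0.0, 0.0]
contact_force: [-4.4, 1.4, 7.9]
opening: 0.646
finger_force: 44.3
t 13.55 [ 0.5938 -0.0847  0.0289] yaw [-19.6   0.  180. ] f [-4.4  1.4  7.9] ff 44.27958369255066 open 0.646
scup [ 6.860e+01 -3.373e+02 -1.000e-01]
```

Landed. Release, rise and go to the blue cup.

```bash
python3 -m crank '[[[0,0,0],0,180],[[0,0,0],0,90],[[0,0,0],0,0],[[0,0,0],0,0],[[0,0,0],0,0],[[0,0,-10],0,0],[[0,0,-40],0,0],[[0,0,-85],0,0],[[0,0,-130],0,0],[[0,0,-180],0,0]]'
python3 -m crank '[[[10,-48,0],0,0],[[20,-96,0],0,0],[[30,-144,0],0,0],[[38,-190,0],0,0],[[48,-236,0],0,0],[[56,-280,0],0,0],[[64,-315,0],0,0],[[68,-336,0],0,0],[[68,-336,0],0,0],[[68,-336,0],0,0]]'
python3 w.py blue pics/w3.png
python3 w.py green
```

```text
time: 14.55
eef_pos: [0.5924, -0.0843, 0.2079]
tcp_rot: [0.985, 0.171, -0.001, -0.0]
contact_force: [-0.3, -0.7, -0.5]
opening: 1.003
finger_force: 0.0
time: 15.55
eef_pos: [0.5441, 0.2549, 0.2067]
tcp_rot: [0.985, 0.171, 0.0, 0.0]
contact_force: [-0.6, -0.0, 0.2]
opening: 1.003
finger_force: 0.0
blue top centre 0.5464 0.2583 r 0.0281 n 1055 shift [ 3.2 -2.4 -0. ] z [0.5441 0.2549 0.2067]
green top centre 0.0 0.0 r 0.0 n 0 shift [-5.981e+02  5.660e+01 -1.000e-01] z [0.5443 0.2543 0.2066]
```

View pics/w3.png

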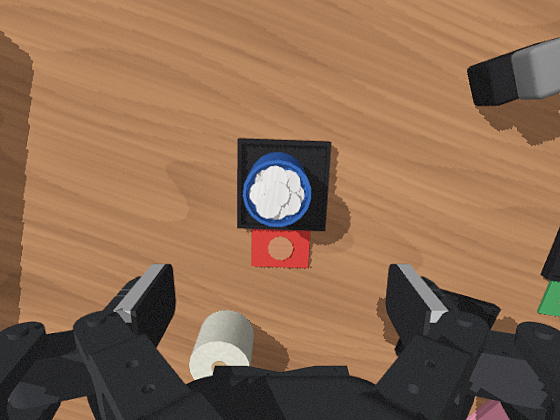

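The wrist view shows the blue cup's top at (277,192) in the red-tab tray, with the receipt roll clear at (222,345).

```bash
python3 -m crank '[[[3,-2,40],0,0],[[3,-2,80],0,0],[[3,-2,115],0,0],[[3,-2,145],0,0],[[3,-2,165],0,0],[[3,-2,175],0,0],[[3,-2,179],0,0],[[3,-2,179],0,100],[[3,-2,179],0,255],[[3,-2,179],0,255]]' 40
python3 -m crank '[[[0,0,0],0,255],[[0,0,0],0,255],[[0,0,0],0,255],[[0,0,0],0,255],[[0,0,-5],0,255],[[0,0,-15],0,255],[[0,0,-30],0,255],[[0,0,-60],0,255],[[0,0,-95],0,255],[[0,0,-120],0,255]]'
python3 go.py silver
```

```text
time: 16.65
eef_pos: [0.5478, 0.2581, 0.0293]
tcp_rot: [0.985, 0.17, 0.002, -0.0]
contact_force: [0.3, -1.0, 3.7]
opening: 0.645
finger_force: 43.2
time: 17.65
eef_pos: [0.5469, 0.2579, 0.1505]
tcp_rot: [0.985, 0.171, 0.001, -0.0]
contact_force: [0.8, -0.3, -2.6]
opening: 0.646
finger_force: 43.3
t 17.65 [0.5469 0.2579 0.1505] yaw [ -19.6    0.2 -180. ] f [ 0.8 -0.3 -2.6] ff 43.27090680599213 open 0.646
silver [-171.2  188.3   -0.4]
```

```bash
python3 -m crank '[[[-12,13,0],0,255],[[-35,38,0],0,255],[[-60,66,0],0,255],[[-85,94,0],0,255],[[-110,121,0],0,255],[[-135,149,0],0,255],[[-155,171,0],0,255],[[-167,184,0],0,255],[[-171,188,0],0,255],[[-171,188,0],0,255]]'
python3 -m crank '[[[0,0,25],0,255],[[0,0,55],0,255],[[0,0,80],0,255],[[0,0,100],0,255],[[0,0,110],0,255],[[0,0,115],0,255],[[0,0,118],0,255],[[0,0,120],0,255],[[0,0,120],0,255]]'
python3 go.py silver
```

```text
time: 18.65
eef_pos: [0.4484, 0.0228, 0.1479]
tcp_rot: [0.985, 0.17, 0.0, 0.0]
contact_force: [0.2, -0.3, -3.6]
opening: 0.646
finger_force: 43.5
time: 19.55
eef_pos: [0.4494, 0.0233, 0.0293]
tcp_rot: [0.985, 0.171, 0.0, -0.0]
contact_force: [-3.3, 1.4, 4.1]
opening: 0.647
finger_force: 44.2
t 19.55 [0.4494 0.0233 0.0293] yaw [ -19.7    0.  -180. ] f [-3.3  1.4  4.1] ff 44.18376803398132 open 0.647
silver [-0.5  0.2 -0. ]
```

Landed. Release and return to the red cup in the spare holder.

```bash
python3 -m crank '[[[0,0,0],0,180],[[0,0,0],0,90],[[0,0,0],0,0],[[0,0,0],0,0],[[0,0,0],0,0],[[0,0,-10],0,0],[[0,0,-40],0,0],[[0,0,-85],0,0],[[0,0,-130],0,0],[[0,0,-180],0,0]]'
python3 go.py spare
python3 -m crank '[[[-20,40,0],0,0],[[-42,82,0],0,0],[[-64,124,0],0,0],[[-86,166,0],0,0],[[-106,206,0],0,0],[[-124,241,0],0,0],[[-138,267,0],0,0],[[-143,277,0],0,0],[[-143,277,0],0,0],[[-143,277,0],0,0]]'
python3 w.py red pics/w4.png
```

```text
time: 20.55
eef_pos: [0.4477, 0.0232, 0.2091]
tcp_rot: [0.985, 0.171, -0.0, -0.0]
contact_force: [1.3, -0.3, 1.0]
opening: 1.0
finger_force: 0.0
t 20.55 [0.4477 0.0232 0.2091] yaw [ -19.6   -0.  -180. ] f [ 1.3 -0.3  1. ] ff 0.0 open 1.0
spare [-141.9  276.6   -0. ]
time: 21.55
eef_pos: [0.407, -0.2849, 0.2074]
tcp_rot: [0.985, 0.171, 0.0, -0.0]
contact_force: [-0.7, -0.6, 0.5]
opening: 1.001
finger_force: 0.0
red top centre 0.4059 -0.286 r 0.0281 n 1033 shift [-1.4  0.7 -0. ] z [ 0.407  -0.2849  0.2074]
```

```bash
python3 -m crank '[[[-1,1,40],0,0],[[-1,1,80],0,0],[[-1,1,115],0,0],[[-1,1,145],0,0],[[-1,1,165],0,0],[[-1,1,175],0,0],[[-1,1,179],0,0],[[-1,1,179],0,100],[[-1,1,179],0,255],[[-1,1,179],0,255]]' 40
python3 -m crank '[[[0,0,0],0,255],[[0,0,0],0,255],[[0,0,0],0,255],[[0,0,0],0,255],[[0,0,-5],0,255],[[0,0,-15],0,255],[[0,0,-35],0,255],[[0,0,-70],0,255],[[0,0,-115],0,255],[[0,0,-150],0,255]]'
python3 go.py copper
```

```text
time: 22.6
eef_pos: [0.4073, -0.2878, 0.0299]
tcp_rot: [0.985, 0.171, 0.001, 0.001]
contact_force: [0.9, 1.4, 3.1]
opening: 0.646
finger_force: 43.1
time: 23.6
eef_pos: [0.4062, -0.2872, 0.1807]
tcp_rot: [0.985, 0.171, 0.0, 0.001]
contact_force: [-1.0, -0.7, -2.0]
opening: 0.647
finger_force: 43.1
t 23.6 [ 0.4062 -0.2872  0.1807] yaw [-19.6   0.  179.9] f [-1.  -0.7 -2. ] ff 43.08936417102814 open 0.647
copper [ 308.6 -462.4   -0.6]
```

```bash
python3 -m crank '[[[10,-15,0],0,255],[[28,-42,0],0,255],[[50,-75,0],0,255],[[72,-108,0],0,255],[[94,-141,0],0,255],[[116,-174,0],0,255],[[138,-207,0],0,255],[[160,-240,0],0,255],[[182,-273,0],0,255],[[204,-306,0],0,255]]'
python3 -m crank '[[[22,-33,0],0,255],[[44,-66,0],0,255],[[66,-98,0],0,255],[[84,-126,0],0,255],[[96,-144,0],0,255],[[103,-154,0],0,255],[[105,-156,0],0,255],[[105,-156,0],0,255]]'
python3 go.py copper
python3 -m crank '[[[0,0,20],0,255],[[0,0,50],0,255],[[0,0,80],0,255],[[0,0,110],0,255],[[0,0,130],0,255],[[0,0,140],0,255],[[0,0,145],0,255],[[0,0,148],0,255],[[0,0,149],0,255],[[0,0,149],0,255]]'
python3 go.py copper
```

```text
time: 24.6
eef_pos: [0.4952, 0.0712, 0.1784]
tcp_rot: [0.985, 0.171, -0.0, 0.0]
contact_force: [0.9, -0.3, -1.2]
opening: 0.642
finger_force: 43.2
time: 25.4
eef_pos: [0.5418, 0.2514, 0.1781]
tcp_rot: [0.985, 0.171, -0.0, 0.0]
contact_force: [0.1, 0.4, -1.9]
opening: 0.646
finger_force: 43.3
t 25.4 [0.5418 0.2514 0.1781] yaw [-19.6  -0.  180. ] f [ 0.1  0.4 -1.9] ff 43.27724754810333 open 0.646
copper [-0.1 -0.7 -0. ]
time: 26.4
eef_pos: [0.5428, 0.2521, 0.0305]
tcp_rot: [0.985, 0.171, 0.001, -0.0]
contact_force: [-0.7, -0.1, -2.9]
opening: 0.645
finger_force: 43.3
t 26.4 [0.5428 0.2521 0.0305] yaw [-1.96e+01  1.00e-01 -1.80e+02] f [-0.7 -0.1 -2.9] ff 43.2704883813858 open 0.645
copper [-1.3 -0.4 -0. ]
```

```bash
python3 -m crank '[[[0,0,1],0,255],[[0,0,2],0,255],[[0,0,2],0,255]]'
```

```text
time: 26.7
eef_pos: [0.543, 0.2522, 0.0299]
tcp_rot: [0.985, 0.171, 0.001, 0.0]
contact_force: [-3.4, -1.5, 7.2]
opening: 0.645
finger_force: 44.2
```

Landed. Release, rise and move off to the empty right side for a final look.

```bash
python3 -m crank '[[[0,0,0],0,180],[[0,0,0],0,90],[[0,0,0],0,0],[[0,0,0],0,0],[[0,0,0],0,0],[[0,0,-10],0,0],[[0,0,-40],0,0],[[0,0,-85],0,0],[[0,0,-130],0,0],[[0,0,-180],0,0]]'
python3 -m crank '[[[-27,42,0],0,0],[[-54,84,0],0,0],[[-80,126,0],0,0],[[-107,168,0],0,0],[[-134,210,0],0,0],[[-160,252,0],0,0],[[-187,294,0],0,0],[[-214,336,0],0,0],[[-240,378,0],0,0],[[-265,418,0],0,0]]'
python3 -m crank '[[[-27,42,0],0,0],[[-50,80,0],0,0],[[-70,110,0],0,0],[[-70,110,0],0,0],[[-70,110,0],0,0]]'
python3 - <<'E'
from h import *
c=read_camera("top"); im=c["frame"]
cv2.imwrite("pics/t9.png",cv2.resize(im[100:300,100:400],None,fx=2.6,fy=2.6,interpolation=cv2.INTER_CUBIC))
E
python3 m.py | cut -c1-130; python3 go.py
```

```text
time: 27.7
eef_pos: [0.5413, 0.2517, 0.2088]
tcp_rot: [0.985, 0.171, -0.001, 0.0]
contact_force: [0.4, 0.1, -1.4]
opening: 1.002
finger_force: 0.0
time: 28.7
eef_pos: [0.4322, -0.2329, 0.2083]
tcp_rot: [0.985, 0.17, 0.001, 0.001]
contact_force: [0.7, 0.4, 0.7]
opening: 1.0
finger_force: 0.0
time: 29.2
eef_pos: [0.4037, -0.3584, 0.2076]
tcp_rot: [0.985, 0.17, 0.0, -0.0]
contact_force: [-0.2, 0.2, -0.2]
opening: 0.998
finger_force: 0.0
blue px [236. 256.  17.  23.] z 0.005 ctr [0.383  0.0222] as cuptop [0.3833 0.0161] size [0.058 0.043] yaw 0.0
blue px [233. 230.  23.  23.] z 0.005 ctr [0.4509 0.0294] as cuptop [0.4475 0.0229] size [0.058 0.06 ] yaw 44.8
green px [281. 199.  16.  23.] z 0.005 ctr [ 0.5287 -0.0945] as cuptop [ 0.521  -0.0942] size [0.059 0.043] yaw 8.9
green px [277. 170.  23.  22.] z 0.005 ctr [ 0.6033 -0.0844] as cuptop [ 0.5915 -0.0847] size [0.057 0.06 ] yaw -0.5
red px [153. 219.  16.  24.] z 0.005 ctr [0.479  0.2325] as cuptop [0.4741 0.215 ] size [0.061 0.042] yaw 19.2
red px [138. 192.  22.  23.] z 0.005 ctr [0.5495 0.2712] as cuptop [0.5407 0.2515] size [0.059 
[... 289 characters left out ...]
tr [0.4488 0.0236] as cuptop [0.4457 0.0181] size [0.085 0.084] yaw 3.0
black px [146. 195.  33.  34.] z 0.012 ctr [0.5419 0.2505] as cuptop [0.5343 0.234 ] size [0.086 0.085] yaw 18.2
black px [277. 174.  33.  33.] z 0.012 ctr [ 0.5922 -0.0855] as cuptop [ 0.5822 -0.0858] size [0.084 0.085] yaw 8.8
black px [208. 128.  17.  27.] z 0.012 ctr [0.7142 0.0922] as cuptop [0.6983 0.0834] size [0.07  0.045] yaw -50.3
grey px [206. 125.  13.  15.] z 0.005 ctr [0.7257 0.0997] as cuptop [0.7073 0.0894] size [0.039 0.036] yaw -44.3
stamp [0.7   0.084 0.07 ]
roll [0.36  0.251 0.057]
jar [ 0.704 -0.388  0.142]
t 29.3 [ 0.4042 -0.3571  0.2074] yaw [ -19.7    0.  -180. ] f [ 0.3 -0.1 -0.6] ff 0.0 open 1.0
```

View pics/t9.png

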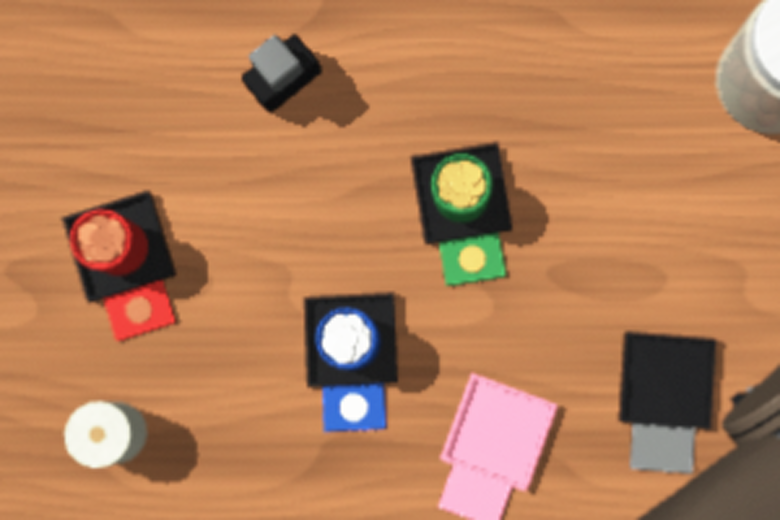

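All three cups stand in their own-colour holders: red at crop (103,240), green at (461,185) and blue at (347,338), each within about 2 mm of where it should be. The spare is empty and the bystanders haven't moved.

```bash
python3 -c "
from plant import ctrl
print(ctrl.sign_off())"
```

```text
the job is handed in; nothing more can be done
None
```

The job is handed in at about 29 s of the allowed 99 s: the last top view showed each cup standing in the holder of its own colour, the spare holder empty, and the stamp, receipt roll and jar where they started; the sign-off returned no verdict.

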